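# Start the tray watering programme

## Robot

A 7-joint arm with a two-finger parallel gripper is mounted at the origin on the work surface. World frame = base frame: x ahead of the robot, y to its left, z up, the work surface at z = 0. Lengths are in m, angles in rad, forces in N, time in s.
With the tool pointing down it reaches from about 0.425 to 0.875 m from the base axis. Payload 4.7 kg.
Tool frame: the origin (TCP) lies at the centre of the arm's flange, where the gripper is bolted on; the fingertips stand 182 mm ahead of it and the grasp point (between the pads) lies ahead of it (ctrl.hold_point_z is the z of the grasp point in the tool frame, in m); z points along the fingers, y is the direction in which the jaws open and shut (so a half turn about z gives the same grasp; the last joint's range is limited). The gripper opens to 87 mm and grips with 3 to 60 N. Pads are 19 mm wide; open, the fingers measure 117 mm over their backs; the gripper's body (75 mm by 190 mm) begins 51 mm behind the grasp point.
Start: joints at [-1.262, 0.321, -0.07, 1.45, 0.023, 1.371, -0.057], TCP at [0.189, 0.622, 0.405] pointing down, gripper open.
Joint ranges: [-2.86, 2.86], [-0.3, 2.09], [-1.38, 1.24], [0.06, 2.45], [-1.56, 4.7], [0.09, 2.05], [-2.69, 2.69]. Speed limits (rad/s): [2.57, 2.57, 3.14, 3.14, 3.14, 3.14, 3.14].

## Interface

Orientations are given as a rotation vector (axis times angle).
In Python, from bench import get_state, imaging, workorder, ctrl gives the robot as it stands.
- The arm moves only by the tool step_arm, never from a script. Its argument "increments" is a list of rows, each an object of numbers: "claw": the opening, from 0 (shut) to 1 (fully open); "tx", "ty", "tz": the shift along the tool's x, y, z in m; "spin": the turn about the tool's z in degrees. A call has 1 to 8 rows; each row is the pose to reach, as a shift and turn from the pose commanded when the call began, along the tool's axes at that moment; what a row does not reach only later rows make up. A row lasts 1/12 s, in which the tool goes at most 41.7 mm and 7.16 degrees, less where a joint would pass 70% of its speed; a pose out of reach is approached as far as the arm can. A call with a gripper value outside its range is refused whole. The fingers move at their own pace and stop on an object; "force" is the grip in N (left out, the last holds). Time passes only in rows, so rows that repeat a pose let the fingers close. It gives the time, the measured TCP pose, the force and the opening at its end, in the units of the state.
- get_state(): the state, without advancing time (a new reading comes with each control period).
- imaging.get_image(name): name is "scene" or "top" or "wrist"; returns the picture (420x560x3 uint8, blue, green, red); there is no depth.
- imaging.camera_params(name): a dict with "intrinsics" (3x3 intrinsics, pixels), "camera_from_world" (4x4, takes a point from world to camera coordinates). Camera axes: x right, y down, z forward; pixel columns grow to the right and rows downward; lengths in m; the calibration is good to about 2 mm. A picture is of the moment at which its call begins: read the wrist's pose just before it. camera_params takes no time and is no camera call; for the wrist camera it gives the pose at the moment of the call.
- workorder.close_job(): hands the job in, once; it reports no verdict.
The state is a dict: "time": time; "joint_positions": joint angles; "qd": joint speeds; "joint_torque": joint torques, N m; "position": TCP position; "tool_rot": TCP orientation; "ft_force": force on the tool from outside, world axes, zero at the start; "torque": the same for the moment, N m; "grip_width": opening from 0.0 (shut) to 1.0 (fully open).
Only numpy, scipy, OpenCV 4.12 (cv2) and the standard library are available. Lean on these libraries where they do the work, as an engineer would, in place of code of your own. Each camera call takes 0.05 s, during which the arm holds its last target. There are 200 camera calls.

## Task

Start the watering programme for the seed trays. First move the orange jug out of the cover's way and leave it standing upright on its round green mat; then slide the controller's clear cover fully open, press the blue, yellow, white and green keys fully down one at a time in that order, letting each come back up, and slide the cover fully shut again. Do not press the red or black key, do not let the cover bump the jug, and leave everything else on the bench where it is.

Things in the scene. Friction and masses are not known exactly. Their poses are not given: they have to be found in the camera images.
- controller: watering controller fixed to the bench, a light grey box 150 (x) x 215 (y) x 50 mm high; origin at the centre of its underside, z up, its +y the way the cover opens. Six round spring keys stand on its top in two rows along y (at x = -32 and +26) and three columns (at y = -75, -25, +25); which colour has which place changes. A small screen is at its +y end (y = +68 to +102)
- cover (a joint): how far the clear splash cover has slid open towards the controller's +y: 0 = shut (all keys covered), 0.17 m = fully open (stop; all keys free). It stays where it is left; sliding takes about 2.5 N. It may start up to 30 mm open. It is a see-through plate 150 (x) x 175 (y) mm, underside 84 and top 88 mm above the bench, with side skirts down to 54 mm; shut it spans controller y = -107.5 to +67.5, fully open +62.5 to +237.5, so it juts out over the bench beside the controller
- cover_ridge (a point): middle of the top of the orange push ridge on the cover, 113 mm above the bench; the ridge is 130 mm long (along controller x), 12 mm thick (along y) and stands 25 mm proud of the plate, 6 mm in from the cover's -y end to the ridge's middle; it moves with the cover and can be pushed from either side
- jug: orange open plastic jug, round and straight-walled, 110 mm outer diameter, 130 mm high, wall 4 mm, floor 5 mm, 0.17 to 0.35 kg, open at the top; origin at the centre of its underside; a loop handle on its own +y side reaches 92 mm from the axis, between 25 and 112 mm high and 10 mm thick. Starts on the bench beside the controller, in the way of the cover
- mat: the jug's place: flat round green mat, 160 mm across, 1.5 mm thick and no obstacle (the jug slides over it as over the bench); origin at its centre
- sprayer: white spray bottle, stays put: 68 mm across, 134 mm high, its head reaching at most 37 mm from the axis; origin at the centre of its foot
- tub: white tub with a yellow band and blue lid, stays put: 74 mm across, 100 mm high; origin at the centre of its foot
- phone: red phone lying flat, 150 x 75 x 11 mm, stays put; origin under its centre
- tape: yellow tape measure, 75 x 42 x 70 mm high, stays put; origin under its centre
- brush: hand brush about 200 mm long lying along its own x, under 40 mm high, stays put; origin under its middle
- offcut: aluminium angle, 200 mm long (its own y), 30 x 30 mm, lying behind the controller, stays put; origin under its middle
- blue_top (a point): middle of the top of the blue spring key's cap (30 mm across), in a round collar 46 mm across whose top is 62 mm above the bench; 74 mm above the bench when up, 66 mm when fully down (8 mm travel, about 5.7 N); it springs back up
- blue_flag (a joint): tell-tale pin of the blue key, a blue pin 8 mm across, 28 mm towards the controller's +x from the key's middle, which the key carries down as it is pressed and which then stays down: 0 = key not used yet, about 0.0075 m = key has been fully pressed
- yellow_top (a point): middle of the top of the yellow spring key's cap (30 mm across), in a round collar 46 mm across whose top is 62 mm above the bench; 74 mm above the bench when up, 66 mm when fully down (8 mm travel, about 5.7 N); it springs back up
- yellow_flag (a joint): tell-tale pin of the yellow key, a yellow pin 8 mm across, 28 mm towards the controller's +x from the key's middle, which the key carries down as it is pressed and which then stays down: 0 = key not used yet, about 0.0075 m = key has been fully pressed
- white_top (a point): middle of the top of the white spring key's cap (30 mm across), in a round collar 46 mm across whose top is 62 mm above the bench; 74 mm above the bench when up, 66 mm when fully down (8 mm travel, about 5.7 N); it springs back up
- white_flag (a joint): tell-tale pin of the white key, a white pin 8 mm across, 28 mm towards the controller's +x from the key's middle, which the key carries down as it is pressed and which then stays down: 0 = key not used yet, about 0.0075 m = key has been fully pressed
- green_top (a point): middle of the top of the green spring key's cap (30 mm across), in a round collar 46 mm across whose top is 62 mm above the bench; 74 mm above the bench when up, 66 mm when fully down (8 mm travel, about 5.7 N); it springs back up
- green_flag (a joint): tell-tale pin of the green key, a green pin 8 mm across, 28 mm towards the controller's +x from the key's middle, which the key carries down as it is pressed and which then stays down: 0 = key not used yet, about 0.0075 m = key has been fully pressed
- red_top (a point): middle of the top of the red spring key's cap (30 mm across), in a round collar 46 mm across whose top is 62 mm above the bench; 74 mm above the bench when up, 66 mm when fully down (8 mm travel, about 5 N); it springs back up; not to be pressed
- black_top (a point): middle of the top of the black spring key's cap (30 mm across), in a round collar 46 mm across whose top is 62 mm above the bench; 74 mm above the bench when up, 66 mm when fully down (8 mm travel, about 5 N); it springs back up; not to be pressed
There are look-alikes about, which are no part of the job. Leave any brown or pink look-alike of the jug alone.

How it is judged:
On the way, in this order (a step that is already met when the one before it is completed fails the run):
1. the jug stands on the mat, let go (horizontal distance between jug and mat below 0.028 m and angle between jug's own z axis and vertical below 0.1 rad and height (world z) of jug below 0.006 m and linear speed of jug below 0.02 m/s and contact force between the fingers and jug below 0.2 N), for 0.2 s.
2. the cover is slid fully open (value of joint cover above 0.16 m), for 0.1 s.
3. the blue key is pressed down (height (world z) of blue_top below 0.068 m), for 0.05 s.
4. the yellow key is pressed down (height (world z) of yellow_top below 0.068 m), for 0.05 s.
5. the white key is pressed down (height (world z) of white_top below 0.068 m), for 0.05 s.
6. the green key is pressed down (height (world z) of green_top below 0.068 m), for 0.05 s.
7. the cover is slid shut (value of joint cover below 0.006 m), for 0.2 s.
At the end, for the whole second after the job is handed in: The jug stands upright on the bench within 28 mm of the mat's centre, at rest; the cover is shut to within 6 mm; the tell-tale pins of the blue, yellow, white and green keys are down by more than 5 mm and all six keys are back up (within 2 mm) (horizontal distance between jug and mat below 0.028 m and angle between jug's own z axis and vertical below 0.1 rad and height (world z) of jug below 0.006 m and linear speed of jug below 0.02 m/s and value of joint cover below 0.006 m and value of joint each of blue_flag, yellow_flag, white_flag, green_flag above 0.005 m and height (world z) of each of blue_top, yellow_top, white_top, green_top, red_top, black_top above 0.072 m); the robot touches nothing.
It fails at once if the red or the black key is pressed (height (world z) of any of red_top, black_top below 0.071 m).
It fails at once if two keys are down at once, or a key is pressed before the one that comes before it ((height (world z) of each of blue_top, yellow_top below 0.071 m or height (world z) of each of blue_top, white_top below 0.071 m or height (world z) of each of blue_top, green_top below 0.071 m or height (world z) of each of yellow_top, white_top below 0.071 m or height (world z) of each of yellow_top, green_top below 0.071 m or height (world z) of each of white_top, green_top below 0.071 m) or ((height (world z) of yellow_top below 0.07 m and value of joint blue_flag below 0.005 m) or (height (world z) of white_top below 0.07 m and value of joint yellow_flag below 0.005 m) or (height (world z) of green_top below 0.07 m and value of joint white_flag below 0.005 m))).
It fails at once if a key is pressed while the cover is not open (height (world z) of any of blue_top, yellow_top, white_top, green_top below 0.07 m and value of joint cover below 0.15 m).
It fails at once if the cover strikes the jug, or the jug is tipped (contact force between cover and jug above 0.5 N or angle between jug's own z axis and vertical above 0.35 rad).
It fails at once if another thing is shifted by more than 30 mm or knocked over (distance of any of sprayer, tub, phone, tape, brush, offcut from where it was at the start of the episode above 0.03 m or angle between any of sprayer, tub's own z axis and vertical above 0.4 rad).
It also fails if it takes over 72 s, if anything falls off the work surface, if the arm or the gripper's body presses on something with over 40 N, if the wrist force passes 120 N, or if a joint passes its speed limit or range.

## Working session

There is one attempt and no reset: what is moved stays moved. The work goes in short steps, Python scripts to look and compute and a tool call to move; the robot and the scene stay as the last step left them, time stands still between calls to the robot, and variables do not carry over. Pictures are saved under pics/ and viewed, on a budget of 10 in all, crops included, one or two more only if the job needs it, and the job is handed in when it is done.

Besides the shell and the picture viewer there is one more tool, called after "Emit:" in YAML: its name, and indented under it one key for each argument. step_arm: Moves the arm, as the interface text tells. Its arguments: {"type":"object","properties":{"increments":{"type":"array"},"force":{"type":"number"}},"required":["increments"]}

```bash
mkdir -p pics; ls
python3 - <<'E'
from bench import get_state, imaging, ctrl
import cv2,numpy as np
s=get_state();print(s, ctrl.hold_point_z)
for n in("scene","top"):
    im=imaging.get_image(n);cv2.imwrite(f"pics/{n}0.png",im)
    p=imaging.camera_params(n);print(n,np.round(p["intrinsics"],1).tolist(),np.round(p["camera_from_world"],3).tolist())
E
```

```text
pics
{'time': 0.0, 'joint_positions': array([-1.26191666,  0.32182613, -0.07010317,  1.45169084,  0.02258253,
        1.37080113, -0.05688681]), 'qd': array([-0.00126319,  0.00110995,  0.00151391, -0.00103659, -0.00115412,
        0.00117331,  0.00050253]), 'joint_torque': array([-4.44802390e-04, -4.91278338e+01, -4.04314790e-01, -3.12533605e+01,
       -6.39710831e-02,  4.37267090e-02,  1.83898655e-04]), 'position': array([0.18880022, 0.62175504, 0.40365133]), 'tool_rot': array([-4.61243008e-01, -3.10733638e+00,  3.02675395e-03]), 'ft_force': array([ 0.85348096,  0.07602206, -0.03215741]), 'torque': array([-0.01463358,  0.02426065, -0.0233659 ]), 'grip_width': 0.999783388594496} 0.1635
scene [[394.7, 0.0, 274.2], [0.0, 394.7, 208.9], [0.0, 0.0, 1.0]] [[0.715, 0.699, -0.021, -0.365], [0.392, -0.426, -0.815, -0.12], [-0.579, 0.575, -0.579, 1.552], [0.0, 0.0, 0.0, 1.0]]
top [[483.6, 0.0, 273.4], [0.0, 483.6, 206.2], [0.0, 0.0, 1.0]] [[-0.024, -1.0, -0.002, 0.002], [-0.985, 0.024, -0.169, 0.506], [0.169, -0.003, -0.986, 1.327], [0.0, 0.0, 0.0, 1.0]]
```

View pics/top0.png

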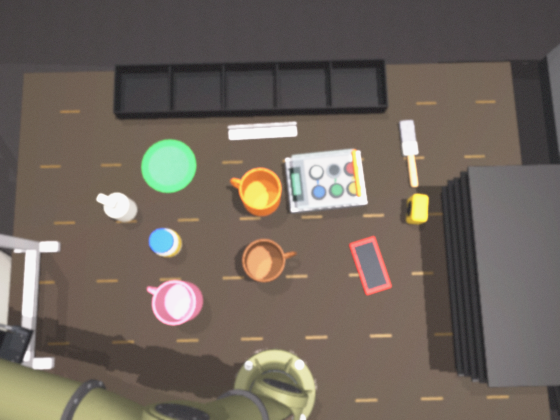

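View pics/scene0.png

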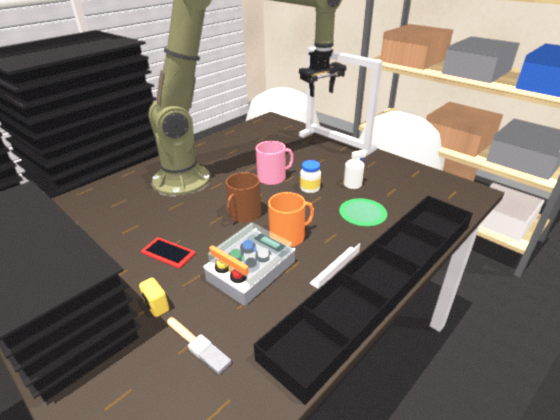

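Top view: the orange jug is at (260,192), between the controller (325,180) and the mat (169,166). The brown jug at (265,262) and the pink one at (177,301) are the look-alikes. Only the (260,192) one is orange and next to the controller's screen end, in the cover's way.

```bash
cat > h.py <<'E'
import numpy as np,cv2
from bench import get_state, imaging
from scipy.spatial.transform import Rotation as R
def ray(p,uv,z):
    K=np.array(p["intrinsics"]);T=np.array(p["camera_from_world"])
    uv=np.atleast_2d(uv).astype(float);d=np.c_[uv,np.ones(len(uv))]@np.linalg.inv(K).T@T[:3,:3]
    c=-T[:3,:3].T@T[:3,3]
    return (c+d*((z-c[2])/d[:,2:]))[:,:2]
def proj(p,X):
    K=np.array(p["intrinsics"]);T=np.array(p["camera_from_world"])
    q=(np.atleast_2d(X)@T[:3,:3].T+T[:3,3])@K.T
    return q[:,:2]/q[:,2:]
def comps(im,lo,hi,amin=15):
    m=cv2.inRange(cv2.cvtColor(im,cv2.COLOR_BGR2HSV),np.array(lo),np.array(hi))
    n,l,s,c=cv2.connectedComponentsWithStats(m)
    return m,l,[(i,s[i,4],c[i].round(1)) for i in range(1,n) if s[i,4]>=amin]
def totool(dxyz):  # world shift -> tool axes
    return R.from_rotvec(get_state()["tool_rot"]).inv().apply(dxyz)
E
python3 - <<'E'
from h import *
im=cv2.imread("pics/top0.png");p=imaging.camera_params("top")
T=np.array(p["camera_from_world"]);print("cam",-T[:3,:3].T@T[:3,3])
for n,lo,hi,z in [("orange",(8,200,150),(22,255,255),.113),("green",(60,120,60),(85,255,255),.074),("blue",(100,150,80),(125,255,255),.074),("yellow",(23,120,80),(34,255,255),.074),("red",(172,120,50),(180,255,255),.074)]:
    m,l,c=comps(im,lo,hi,12)
    for i,a,ct in c: print(n,a,ct,ray(p,ct,z).round(3))
E
python3 - <<'E'
import cv2
im=cv2.imread("pics/top0.png")[130:240,130:380]
cv2.imwrite("pics/crop1.png",cv2.resize(im,None,fx=3.2,fy=3.2,interpolation=cv2.INTER_CUBIC))
E
```

```text
cam [ 0.27456315 -0.00692551  1.39371432]
green 540 [161.8 162.9] [[0.632 0.3  ]]
yellow 82 [355.6 172. ] [[ 0.592 -0.243]]
yellow 17 [239.1 181.4] [[0.573 0.084]]
yellow 546 [257.2 195.9] [[0.53  0.034]]
yellow 225 [418.7 207.7] [[ 0.486 -0.412]]
yellow 19 [177.6 246.6] [[0.395 0.254]]
```

View pics/crop1.png

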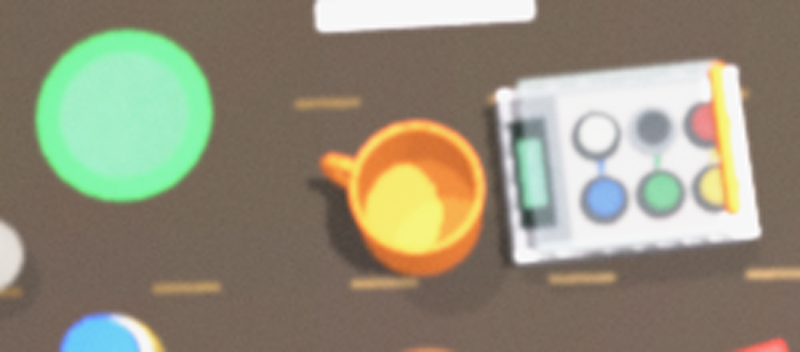

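Crop: jug rim centre at about (418,186), handle to the left and slightly up. Mat centre at (125,115). Ridge at (727,138), near the shut end. Keys: white (597,135), black (653,129), red (706,124), blue (604,199), green (660,192), yellow (714,187).

Run:
```python
from h import *
p=imaging.camera_params("top")
c=lambda u,v:np.array([u,v])/3.2+130-.35
P={}
for n,u,v,z in [("mat",125,115,.0015),("jug",418,186,.13),("jl",350,186,.13),("jr",485,186,.13),("jt",418,120,.13),("ridge",727,138,.113),("white",597,135,.074),("black",653,129,.074),("red",706,124,.074),("blue",604,199,.074),("green",660,192,.074),("yellow",714,187,.074)]:
    P[n]=ray(p,c(u,v),z)[0];print(n,P[n].round(4))
# rigid fit of keys
names=["white","black","red","blue","green","yellow"]
L=np.array([[26,25],[26,-25],[26,-75],[-32,25],[-32,-25],[-32,-75]])/1000
W=np.array([P[n] for n in names]);lc=L.mean(0);wc=W.mean(0)
H=(L-lc).T@(W-wc);a=np.arctan2(H[0,1]-H[1,0],H[0,0]+H[1,1]);M=np.array([[np.cos(a),-np.sin(a)],[np.sin(a),np.cos(a)]])
o=wc-M@lc;print("yaw",np.degrees(a),"origin",o,"res",(W-(L@M.T+o)).round(4).tolist())
print("ridge local",M.T@(P["ridge"]-o),"jug local",M.T@(P["jug"]-o),"mat local",M.T@(P["mat"]-o))
for n,l in zip(names,L):print(n,(M@l+o).round(4))
s=get_state();g=np.array(s["position"])
t=np.array([P["jug"][0]+.053,P["jug"][1],.40]);print("move",t-g,totool(t-g),R.from_rotvec(s["tool_rot"]).as_matrix().round(3))
```

```text
mat [0.6424 0.2966]
jug [0.5415 0.0235]
jl [0.5429 0.0802]
jr [ 0.5401 -0.0324]
jt [0.5981 0.0224]
ridge [ 0.5803 -0.2393]
white [ 0.5951 -0.1328]
black [ 0.5993 -0.182 ]
red [ 0.6026 -0.2287]
blue [ 0.5378 -0.1366]
green [ 0.5428 -0.1856]
yellow [ 0.5461 -0.2328]
yaw 4.428719216900977 origin [ 0.57167501 -0.15790154] res [[-0.0006, -0.0018], [-0.0003, -0.0012], [-0.0008, 0.002], [-0.0, -0.0012], [0.0011, -0.0003], [0.0005, 0.0024]]
ridge local [ 0.00228661 -0.08183452] jug local [-0.01610333  0.1831943 ] mat local [0.10561669 0.44771269]
white [ 0.5957 -0.131 ]
black [ 0.5995 -0.1808]
red [ 0.6034 -0.2307]
blue [ 0.5378 -0.1354]
green [ 0.5417 -0.1853]
yellow [ 0.5456 -0.2351]
move [ 0.4056236  -0.59827208 -0.00375813] [-0.56194849 -0.45460622  0.0046035 ] [[-0.957  0.291 -0.   ]
 [ 0.291  0.957 -0.002]
 [-0.    -0.002 -1.   ]]
```

Emit:
step_arm:
  increments:
    - {"tx":-0.03,"ty":-0.024,"spin":4,"claw":0.6}
    - {"tx":-0.06,"ty":-0.048,"spin":8,"claw":0.6}
    - {"tx":-0.09,"ty":-0.072,"spin":12,"claw":0.6}
    - {"tx":-0.12,"ty":-0.096,"spin":16,"claw":0.6}
    - {"tx":-0.15,"ty":-0.12,"spin":20,"claw":0.6}
    - {"tx":-0.18,"ty":-0.144,"spin":24,"claw":0.6}
    - {"tx":-0.21,"ty":-0.168,"spin":28,"claw":0.6}
    - {"tx":-0.24,"ty":-0.192,"spin":32,"claw":0.6}

```text
invalid input at $.increments[0]: expected keys claw, tx, ty, tz, spin
```

```bash
cat > go.py <<'E'
# usage: go.py x y [z] : tool-axis shift from now to TCP target; prints state
import sys
from h import *
s=get_state();g=np.array(s["position"]);t=[float(a) for a in sys.argv[1:]]
if len(t)==2:t.append(g[2])
Y=R.from_rotvec(s["tool_rot"]).as_matrix()[:,1]
print("t",round(s["time"],2),"pos",g.round(4),"yang",np.degrees(np.arctan2(Y[1],Y[0])).round(1),"shift",totool(np.array(t)-g).round(4),"F",np.round(s["ft_force"],1),"grip",round(s["grip_width"],3),"q",np.round(s["joint_positions"],2))
E
python3 go.py .594 .0235 .40
```

```text
t 0.1 pos [0.1889 0.6218 0.4038] yang 73.1 shift [-0.5615 -0.4547  0.0046] F [ 0.2  0.8 -0.4] grip 0.998 q [-1.26  0.32 -0.07  1.45  0.02  1.37 -0.06]
```

Emit:
step_arm:
  increments:
    - {"tx":-0.03,"ty":-0.024,"tz":0,"spin":4,"claw":0.6}
    - {"tx":-0.06,"ty":-0.048,"tz":0,"spin":8,"claw":0.6}
    - {"tx":-0.09,"ty":-0.072,"tz":0,"spin":12,"claw":0.6}
    - {"tx":-0.12,"ty":-0.096,"tz":0,"spin":16,"claw":0.6}
    - {"tx":-0.15,"ty":-0.12,"tz":0,"spin":20,"claw":0.6}
    - {"tx":-0.18,"ty":-0.144,"tz":0,"spin":24,"claw":0.6}
    - {"tx":-0.21,"ty":-0.168,"tz":0,"spin":28,"claw":0.6}
    - {"tx":-0.24,"ty":-0.192,"tz":0,"spin":32,"claw":0.6}

```text
time: 0.77
position: [0.3634, 0.3666, 0.4045]
tool_rot: [-1.305, -2.858, 0.0]
ft_force: [1.5, 0.2, 0.2]
grip_width: 0.609
```

```bash
python3 go.py .594 .0235 .40
```

```text
t 0.77 pos [0.3634 0.3666 0.4045] yang 40.9 shift [-0.4103 -0.0504  0.0045] F [1.5 0.2 0.2] grip 0.609 q [-0.99  0.03  0.15  1.79 -0.01  1.32 -0.12]
```

Emit:
step_arm:
  increments:
    - {"tx":-0.035,"ty":-0.004,"tz":0,"spin":4,"claw":0.6}
    - {"tx":-0.07,"ty":-0.008,"tz":0,"spin":9,"claw":0.6}
    - {"tx":-0.105,"ty":-0.013,"tz":0,"spin":14,"claw":0.6}
    - {"tx":-0.14,"ty":-0.017,"tz":0,"spin":19,"claw":0.6}
    - {"tx":-0.175,"ty":-0.021,"tz":0,"spin":24,"claw":0.6}
    - {"tx":-0.21,"ty":-0.026,"tz":0,"spin":29,"claw":0.6}
    - {"tx":-0.245,"ty":-0.03,"tz":0,"spin":35,"claw":0.6}
    - {"tx":-0.28,"ty":-0.034,"tz":0,"spin":41,"claw":0.6}

```text
time: 1.43
position: [0.5217, 0.1335, 0.4046]
tool_rot: [-2.225, -2.218, 0.0]
ft_force: [0.2, 0.2, -0.7]
grip_width: 0.603
```

```bash
python3 go.py .594 .0235 .40
```

```text
t 1.43 pos [0.5217 0.1335 0.4046] yang -0.2 shift [-0.1098  0.0727  0.0045] F [ 0.2  0.2 -0.7] grip 0.603 q [-0.71  0.08  0.44  1.74 -0.04  1.32 -0.27]
```

Emit:
step_arm:
  increments:
    - {"tx":-0.03,"ty":0.02,"tz":0,"spin":0,"claw":0.6}
    - {"tx":-0.06,"ty":0.04,"tz":0,"spin":0,"claw":0.6}
    - {"tx":-0.09,"ty":0.06,"tz":0,"spin":0,"claw":0.6}
    - {"tx":-0.108,"ty":0.072,"tz":0,"spin":0,"claw":0.6}
    - {"tx":-0.108,"ty":0.072,"tz":0,"spin":0,"claw":0.6}
    - {"tx":-0.108,"ty":0.072,"tz":0,"spin":0,"claw":0.6}

```text
time: 1.93
position: [0.5936, 0.0259, 0.4041]
tool_rot: [-2.223, -2.22, 0.002]
ft_force: [0.0, 0.7, -1.3]
grip_width: 0.599
```

```bash
python3 go.py .594 .0235 .40
python3 - <<'E'
from h import *
p=imaging.camera_params("wrist");im=imaging.get_image("wrist")
cv2.imwrite("pics/w1.png",im)
print(proj(p,[[.5415,.0235,.13],[.5945,.0235,.13],[.5945,.0235,.03]]).round(0))
E
```

```text
t 1.93 pos [0.5936 0.0259 0.4041] yang -0.1 shift [-0.0024  0.0004  0.0041] F [ 0.   0.7 -1.3] grip 0.599 q [-0.55  0.22  0.54  1.62 -0.11  1.34  0.  ]
[[211. 218.]
 [281. 218.]
 [281. 192.]]
```

View pics/w1.png

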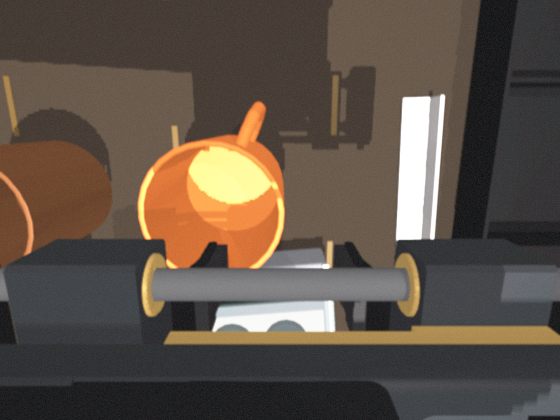

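The wrist view shows the orange rim spanning columns 139–285, with its centre near (212,212). That is within 4 mm of prediction. The brown jug's rim is well to the left and clear. Going down astride the +x wall.

Emit:
step_arm:
  increments:
    - {"tx":0,"ty":0.001,"tz":0.03,"spin":0,"claw":0.6}
    - {"tx":0,"ty":0.001,"tz":0.065,"spin":0,"claw":0.6}
    - {"tx":0,"ty":0.001,"tz":0.1,"spin":0,"claw":0.6}
    - {"tx":0,"ty":0.001,"tz":0.125,"spin":0,"claw":0.6}
    - {"tx":0,"ty":0.001,"tz":0.143,"spin":0,"claw":0.6}
    - {"tx":0,"ty":0.001,"tz":0.143,"spin":0,"claw":0.6}
    - {"tx":0,"ty":0.001,"tz":0.143,"spin":0,"claw":0.6}

```text
time: 2.57
position: [0.5937, 0.0292, 0.2611]
tool_rot: [-2.215, -2.225, 0.002]
ft_force: [0.4, -0.6, 1.2]
grip_width: 0.597
```

Emit:
step_arm:
  increments:
    - {"tx":0,"ty":0,"tz":0,"spin":0,"claw":0}
    - {"tx":0,"ty":0,"tz":0,"spin":0,"claw":0}
    - {"tx":0,"ty":0,"tz":0,"spin":0,"claw":0}
    - {"tx":0,"ty":0,"tz":0,"spin":0,"claw":0}
    - {"tx":0,"ty":0,"tz":0,"spin":0,"claw":0}
    - {"tx":0,"ty":0,"tz":0,"spin":0,"claw":0}
  force: 30

```text
time: 3.07
position: [0.5946, 0.0273, 0.2622]
tool_rot: [2.219, 2.223, 0.001]
ft_force: [0.3, -1.1, -0.5]
grip_width: 0.229
```

```bash
python3 go.py .6954 .2966
python3 - <<'E'
from h import *
p=imaging.camera_params("top");im=imaging.get_image("top")
cv2.imwrite("pics/t2.png",cv2.resize(im[100:280,100:400],None,fx=2.6,fy=2.6))
E
```

```text
t 3.07 pos [0.5946 0.0273 0.2622] yang 0.1 shift [2.691e-01 1.013e-01 2.000e-04] F [ 0.3 -1.1 -0.5] grip 0.229 q [-0.52  0.34  0.51  1.77 -0.19  1.08  0.06]
```

View pics/t2.png

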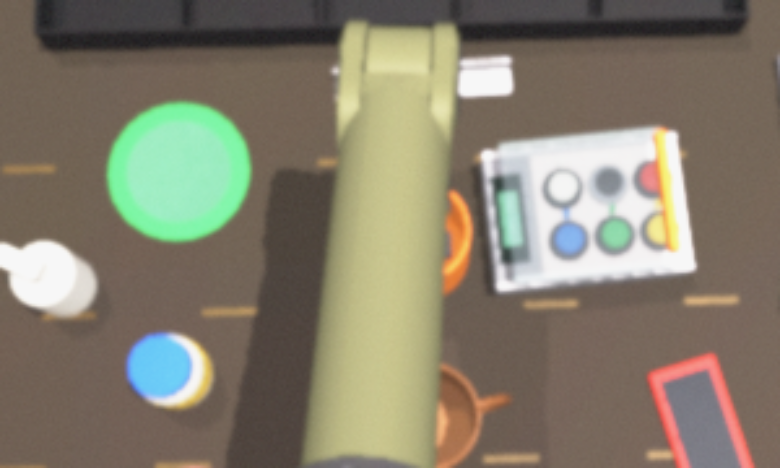

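Emit:
step_arm:
  increments:
    - {"tx":0,"ty":0,"tz":0,"spin":0,"claw":0}
    - {"tx":0,"ty":0,"tz":0,"spin":0,"claw":0}
    - {"tx":0,"ty":0,"tz":0,"spin":0,"claw":0}
    - {"tx":0,"ty":0,"tz":0,"spin":0,"claw":0}
    - {"tx":0,"ty":0,"tz":0,"spin":0,"claw":0}
    - {"tx":0,"ty":0,"tz":0,"spin":0,"claw":0}

```text
time: 3.62
position: [0.5943, 0.0273, 0.2618]
tool_rot: [-2.219, -2.223, 0.001]
ft_force: [-3.0, 0.1, 3.4]
grip_width: 0.039
```

Emit:
step_arm:
  increments:
    - {"tx":0.008,"ty":0.003,"tz":0,"spin":0,"claw":0}
    - {"tx":0.024,"ty":0.009,"tz":0,"spin":0,"claw":0}
    - {"tx":0.046,"ty":0.017,"tz":0,"spin":0,"claw":0}
    - {"tx":0.068,"ty":0.025,"tz":0,"spin":0,"claw":0}
    - {"tx":0.09,"ty":0.033,"tz":0,"spin":0,"claw":0}
    - {"tx":0.112,"ty":0.041,"tz":0,"spin":0,"claw":0}
    - {"tx":0.134,"ty":0.05,"tz":0,"spin":0,"claw":0}
    - {"tx":0.15,"ty":0.056,"tz":0,"spin":0,"claw":0}

```text
time: 4.28
position: [0.6511, 0.1779, 0.2621]
tool_rot: [2.217, 2.223, -0.001]
ft_force: [-2.0, -7.2, 6.0]
grip_width: 0.05
```

```bash
python3 go.py .6946 .2970 .262
```

```text
t 4.28 pos [0.6511 0.1779 0.2621] yang 0.2 shift [ 0.119   0.0439 -0.0002] F [-2.  -7.2  6. ] grip 0.05 q [-0.64  0.5   0.45  1.56 -0.23  1.14 -0.14]
```

Emit:
step_arm:
  increments:
    - {"tx":0.015,"ty":0.005,"tz":0,"spin":0,"claw":0}
    - {"tx":0.033,"ty":0.012,"tz":0,"spin":0,"claw":0}
    - {"tx":0.051,"ty":0.019,"tz":0,"spin":0,"claw":0}
    - {"tx":0.069,"ty":0.025,"tz":0,"spin":0,"claw":0}
    - {"tx":0.087,"ty":0.032,"tz":0,"spin":0,"claw":0}
    - {"tx":0.105,"ty":0.039,"tz":0,"spin":0,"claw":0}
    - {"tx":0.118,"ty":0.0435,"tz":0,"spin":0,"claw":0}
    - {"tx":0.118,"ty":0.0435,"tz":0,"spin":0,"claw":0}

```text
time: 4.95
position: [0.6945, 0.2982, 0.2622]
tool_rot: [2.215, 2.225, 0.005]
ft_force: [3.1, 0.0, 2.6]
grip_width: 0.042
```

```bash
python3 go.py .6946 .2970 .262
python3 - <<'E'
from h import *
im=imaging.get_image("scene")
cv2.imwrite("pics/s2.png",cv2.resize(im[80:300,180:460],None,fx=2.6,fy=2.6))
E
```

```text
t 4.95 pos [0.6945 0.2982 0.2622] yang 0.3 shift [-0.0012  0.0001  0.0002] F [3.1 0.  2.6] grip 0.042 q [-0.71  0.65  0.41  1.32 -0.26  1.22 -0.28]
```

View pics/s2.png

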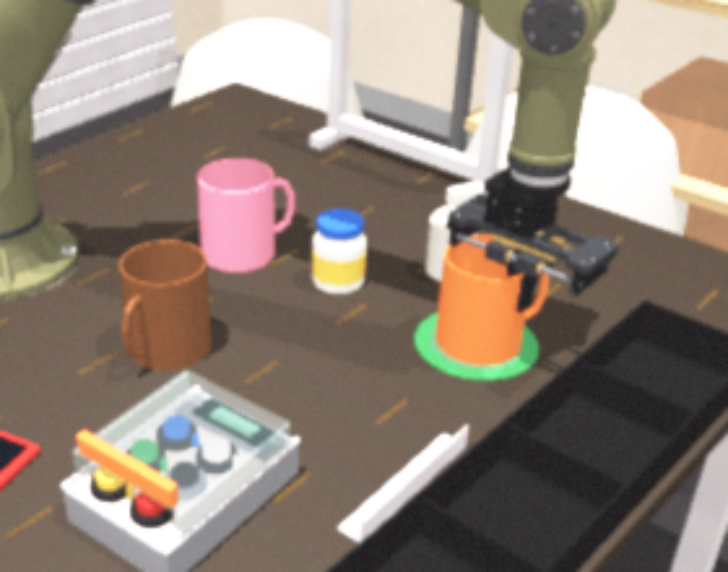

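The jug stands upright and near the mat's centre (jug base about (480,343), mat about (477,345)). Letting go and rising.

Emit:
step_arm:
  increments:
    - {"tx":0,"ty":0,"tz":0,"spin":0,"claw":0.5}
    - {"tx":0,"ty":0,"tz":0,"spin":0,"claw":0.5}
    - {"tx":0,"ty":0,"tz":0,"spin":0,"claw":0.5}
    - {"tx":0,"ty":0,"tz":0,"spin":0,"claw":0.5}
    - {"tx":0,"ty":0,"tz":0,"spin":0,"claw":0.5}
    - {"tx":0,"ty":0,"tz":0,"spin":0,"claw":0.5}

```text
time: 5.5
position: [0.6933, 0.2952, 0.2616]
tool_rot: [-2.22, -2.223, 0.001]
ft_force: [-1.5, -0.1, 1.2]
grip_width: 0.412
```

Emit:
step_arm:
  increments:
    - {"tx":0,"ty":0,"tz":-0.015,"spin":0,"claw":0.5}
    - {"tx":0,"ty":0,"tz":-0.04,"spin":0,"claw":0.5}
    - {"tx":0,"ty":0,"tz":-0.07,"spin":0,"claw":0.5}
    - {"tx":0,"ty":0,"tz":-0.1,"spin":0,"claw":0.2}
    - {"tx":0,"ty":0,"tz":-0.12,"spin":0,"claw":0}
    - {"tx":-0.03,"ty":-0.01,"tz":-0.12,"spin":0,"claw":0}
    - {"tx":-0.07,"ty":-0.02,"tz":-0.12,"spin":0,"claw":0}
    - {"tx":-0.11,"ty":-0.03,"tz":-0.12,"spin":0,"claw":0}

```text
time: 6.17
position: [0.663, 0.1855, 0.3835]
tool_rot: [2.215, 2.226, 0.003]
ft_force: [0.4, 0.3, -0.4]
grip_width: 0.209
```

```bash
python3 go.py .58 -.30 .378
python3 - <<'E'
from h import *
im=imaging.get_image("wrist");p=imaging.camera_params("wrist")
cv2.imwrite("pics/w3.png",im);im=imaging.get_image("top");cv2.imwrite("pics/t3.png",im)
for n,lo,hi,z in[("mat",(55,120,60),(85,255,255),.0015),("jug",(5,200,150),(20,255,255),.13)]:
    m,l,c=comps(im,lo,hi,40);print(n,[(a,ct,ray(imaging.camera_params("top"),ct,z).round(3)) for i,a,ct in c])
E
```

```text
t 6.17 pos [0.663  0.1855 0.3835] yang 0.3 shift [-0.4851 -0.0855  0.0049] F [ 0.4  0.3 -0.4] grip 0.209 q [-0.65  0.43  0.47  1.39 -0.2   1.36 -0.17]
mat [(np.int32(87), array([149.5, 179.9]), array([[0.6  , 0.353]]))]
jug []
```

Emit:
step_arm:
  increments:
    - {"tx":-0.038,"ty":-0.006,"tz":0,"spin":0,"claw":0}
    - {"tx":-0.076,"ty":-0.012,"tz":0,"spin":0,"claw":0}
    - {"tx":-0.114,"ty":-0.018,"tz":0,"spin":0,"claw":0}
    - {"tx":-0.152,"ty":-0.025,"tz":0,"spin":0,"claw":0}
    - {"tx":-0.19,"ty":-0.032,"tz":0,"spin":0,"claw":0}
    - {"tx":-0.228,"ty":-0.039,"tz":0,"spin":0,"claw":0}
    - {"tx":-0.266,"ty":-0.046,"tz":0,"spin":0,"claw":0}
    - {"tx":-0.304,"ty":-0.053,"tz":0,"spin":0,"claw":0}

```text
time: 6.93
position: [0.6106, -0.1205, 0.3833]
tool_rot: [2.219, 2.223, 0.003]
ft_force: [1.0, -0.1, 0.0]
grip_width: 0.006
```

Emit:
step_arm:
  increments:
    - {"tx":-0.038,"ty":-0.008,"tz":0,"spin":-1,"claw":0}
    - {"tx":-0.076,"ty":-0.016,"tz":0,"spin":-2,"claw":0}
    - {"tx":-0.114,"ty":-0.022,"tz":0,"spin":-3,"claw":0}
    - {"tx":-0.144,"ty":-0.026,"tz":0,"spin":-4,"claw":0}
    - {"tx":-0.16,"ty":-0.028,"tz":0,"spin":-4,"claw":0}
    - {"tx":-0.16,"ty":-0.028,"tz":0,"spin":-4,"claw":0}

```text
time: 7.43
position: [0.5811, -0.2845, 0.3834]
tool_rot: [2.148, 2.288, -0.003]
ft_force: [-0.7, -0.5, -0.3]
grip_width: 0.006
```

```bash
python3 go.py .582 -.275 .28
python3 - <<'E'
from h import *
im=imaging.get_image("wrist");p=imaging.camera_params("wrist")
q=proj(p,[[.580,-.239,.113],[.582,-.275,.098],[.5457,-.2351,.074]]).round(0);print(q)
tp=imaging.camera_params("top");t=imaging.get_image("top");cv2.imwrite("pics/t4.png",t)
A=cv2.resize(im,(400,300));B=cv2.resize(t[110:260,130:390],(520,300))
cv2.imwrite("pics/c4.png",np.vstack([np.hstack([A,np.zeros((300,400,3),np.uint8)]),np.hstack([B,np.zeros((300,280,3),np.uint8)])]))
E
```

```text
t 7.43 pos [ 0.5811 -0.2845  0.3834] yang 3.6 shift [0.0098 0.0014 0.1034] F [-0.7 -0.5 -0.3] grip 0.006 q [-0.09  0.37  0.66  1.51 -0.23  1.34  0.65]
[[280. 158.]
 [279. 203.]
 [238. 146.]]
```

View pics/c4.png

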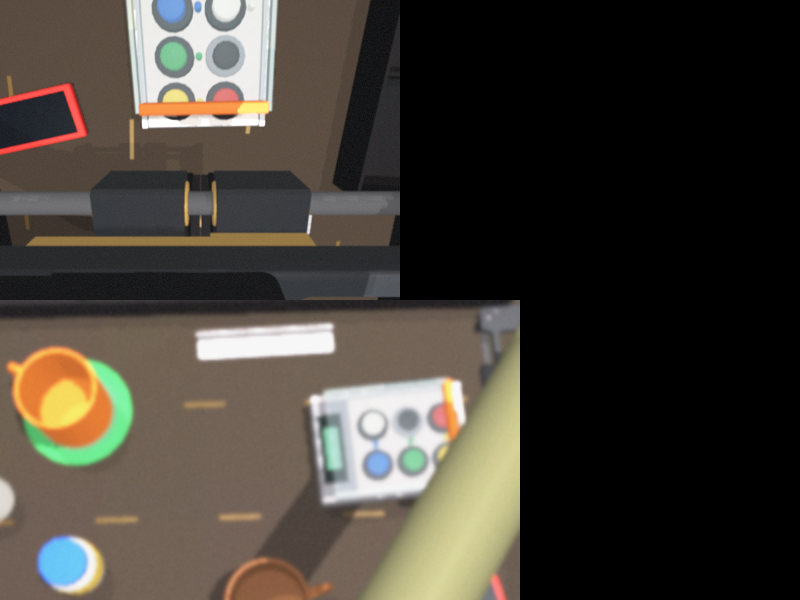

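Run:
```python
from h import *
p=imaging.camera_params("top")
print(ray(p,[27.5+130,45+110],.13), ray(p,[130+39,110+56],.0015))
im=cv2.imread("pics/t4.png")
hsv=cv2.cvtColor(im,cv2.COLOR_BGR2HSV)
m=cv2.inRange(hsv,np.array((4,150,120)),np.array((34,255,255)));m[:, 215:]=0;m[:140]=0;m[200:]=0;m[:, :140]=0
ys,xs=np.where(m)
w=ray(p,np.c_[xs,ys],.13)
r=w[w[:,1]>0];print("far rim x",w[:,0].max(),"y range",w[:,1].min(),w[:,1].max())
```

```text
[[0.63864982 0.29926221]] [[0.64112442 0.29576227]]
far rim x 0.6818060395871335 y range 0.22478053056344893 0.3473519497530929
```

Emit:
step_arm:
  increments:
    - {"tx":0.003,"ty":0.001,"tz":0.03,"spin":-1,"claw":0}
    - {"tx":0.006,"ty":0.001,"tz":0.06,"spin":-1,"claw":0}
    - {"tx":0.01,"ty":0.001,"tz":0.09,"spin":-1,"claw":0}
    - {"tx":0.01,"ty":0.001,"tz":0.103,"spin":-1,"claw":0}
    - {"tx":0.01,"ty":0.001,"tz":0.103,"spin":-1,"claw":0}

```text
time: 7.95
position: [0.5836, -0.2657, 0.2754]
tool_rot: [-2.112, -2.317, 0.002]
ft_force: [0.2, 0.4, 0.3]
grip_width: 0.005
```

```bash
python3 go.py .582 -.275 .28
```

```text
t 7.95 pos [ 0.5836 -0.2657  0.2754] yang 5.3 shift [-0.0091 -0.0025 -0.0046] F [0.2 0.4 0.3] grip 0.005 q [-0.09  0.44  0.61  1.64 -0.28  1.15  0.68]
```

Emit:
step_arm:
  increments:
    - {"tx":0.01,"ty":0,"tz":-0.004,"spin":0,"claw":0}
    - {"tx":0.02,"ty":0,"tz":-0.004,"spin":0,"claw":0}
    - {"tx":0.035,"ty":0,"tz":-0.004,"spin":0,"claw":0}
    - {"tx":0.052,"ty":0,"tz":-0.004,"spin":0,"claw":0}
    - {"tx":0.07,"ty":0,"tz":-0.004,"spin":0,"claw":0}
    - {"tx":0.088,"ty":0,"tz":-0.004,"spin":0,"claw":0}
    - {"tx":0.106,"ty":0,"tz":-0.004,"spin":0,"claw":0}
    - {"tx":0.124,"ty":0,"tz":-0.004,"spin":0,"claw":0}

```text
time: 8.62
position: [0.5734, -0.1449, 0.2855]
tool_rot: [2.117, 2.314, 0.003]
ft_force: [1.9, -2.9, -1.4]
grip_width: 0.008
```

Emit:
step_arm:
  increments:
    - {"tx":0.015,"ty":0,"tz":0,"spin":0,"claw":0}
    - {"tx":0.027,"ty":0,"tz":0,"spin":0,"claw":0}
    - {"tx":0.035,"ty":0,"tz":0,"spin":0,"claw":0}
    - {"tx":0.037,"ty":0,"tz":0,"spin":0,"claw":0}
    - {"tx":0.037,"ty":0,"tz":0,"spin":0,"claw":0}

```text
time: 9.03
position: [0.5702, -0.1085, 0.2847]
tool_rot: [2.118, 2.316, 0.003]
ft_force: [1.2, -2.8, 1.7]
grip_width: 0.001
```

```bash
python3 go.py .57 -.105 .28
```

```text
t 9.03 pos [ 0.5702 -0.1085  0.2847] yang 5.1 shift [0.0036 0.0001 0.0047] F [ 1.2 -2.8  1.7] grip 0.001 q [-0.36  0.29  0.58  1.79 -0.18  1.11  0.38]
```

Emit:
step_arm:
  increments:
    - {"tx":0.003,"ty":0,"tz":0.002,"spin":0,"claw":0}
    - {"tx":0.006,"ty":0,"tz":0.003,"spin":0,"claw":0}
    - {"tx":0.008,"ty":0,"tz":0.003,"spin":0,"claw":0}
    - {"tx":0.008,"ty":0,"tz":0.003,"spin":0,"claw":0}

```text
time: 9.37
position: [0.5696, -0.1067, 0.2825]
tool_rot: [2.119, 2.305, -0.004]
ft_force: [2.3, -14.3, 7.9]
grip_width: 0.007
```

Force rose to 14 N, so the cover is on its stop. Backing off, rising and looking at the keys.

Emit:
step_arm:
  increments:
    - {"tx":-0.01,"ty":0,"tz":0,"spin":0,"claw":0}
    - {"tx":-0.025,"ty":0,"tz":-0.01,"spin":0,"claw":0}
    - {"tx":-0.05,"ty":0,"tz":-0.03,"spin":0,"claw":0}
    - {"tx":-0.085,"ty":0,"tz":-0.06,"spin":0,"claw":0}
    - {"tx":-0.12,"ty":0,"tz":-0.09,"spin":0,"claw":0}
    - {"tx":-0.15,"ty":0,"tz":-0.1,"spin":0,"claw":0}
    - {"tx":-0.15,"ty":0,"tz":-0.1,"spin":0,"claw":0}
    - {"tx":-0.15,"ty":0,"tz":-0.1,"spin":0,"claw":0}

```text
time: 10.03
position: [0.5812, -0.253, 0.3811]
tool_rot: [2.126, 2.312, 0.001]
ft_force: [-0.1, 0.4, -0.5]
grip_width: 0.005
```

```bash
python3 go.py .5378 -.132 .28;python3 - <<'E'
from h import *
im=imaging.get_image("wrist");p=imaging.camera_params("wrist")
cv2.imwrite("pics/w5.png",im)
for n,q in dict(white=(.5957,-.131),black=(.5995,-.1808),red=(.6034,-.2307),blue=(.5378,-.1354),green=(.5417,-.1853),yellow=(.5456,-.2351)).items(): print(n,proj(p,[[*q,.074]]).round(0))
for n,lo,hi in[("green",(50,80,60),(90,255,255)),("blue",(100,120,60),(125,255,255)),("yellow",(22,120,80),(34,255,255)),("red",(172,120,80),(180,255,255)),("red",(0,150,80),(5,255,255)),("orange",(6,180,120),(20,255,255))]:
    m,l,c=comps(im,lo,hi,60)
    for i,a,ct in c: print(n,a,ct,ray(p,ct,.113 if n=="orange" else .074).round(4))
E
```

```text
t 10.03 pos [ 0.5812 -0.253   0.3811] yang 4.8 shift [ 0.1243 -0.0333  0.101 ] F [-0.1  0.4 -0.5] grip 0.005 q [-0.15  0.34  0.66  1.55 -0.21  1.32  0.61]
white [[312.  55.]]
black [[310. 123.]]
red [[308. 185.]]
blue [[235.  54.]]
green [[237. 122.]]
yellow [[238. 184.]]
green 1199 [241.8 119.8] [[ 0.5457 -0.1833]]
blue 1380 [240.3  52.6] [[ 0.5415 -0.1341]]
blue 76 [276.5  54. ] [[ 0.569  -0.1327]]
yellow 743 [244.6 178. ] [[ 0.5509 -0.2295]]
red 2840 [ 71. 190.] [[ 0.4073 -0.2524]]
red 901 [312.6 179.4] [[ 0.6069 -0.2257]]
```

View pics/w5.png

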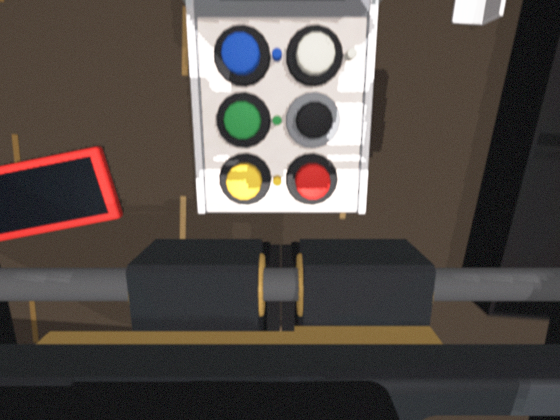

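Keys seen in the wrist view: blue (240,53), white (315,53), green (242,120), black (314,120), yellow (245,180), red (312,180). The ridge is out of the way, and positions agree with the top view to 4 mm.

Emit:
step_arm:
  increments:
    - {"tx":0.035,"ty":-0.009,"tz":0.01,"spin":0,"claw":0}
    - {"tx":0.07,"ty":-0.018,"tz":0.03,"spin":0,"claw":0}
    - {"tx":0.1,"ty":-0.026,"tz":0.055,"spin":0,"claw":0}
    - {"tx":0.122,"ty":-0.031,"tz":0.08,"spin":0,"claw":0}
    - {"tx":0.122,"ty":-0.031,"tz":0.11,"spin":0,"claw":0}
    - {"tx":0.122,"ty":-0.031,"tz":0.11,"spin":0,"claw":0}
    - {"tx":0.122,"ty":-0.031,"tz":0.11,"spin":0,"claw":0}

```text
time: 10.67
position: [0.5395, -0.1293, 0.2683]
tool_rot: [-2.115, -2.318, 0.004]
ft_force: [-0.3, 0.0, 0.6]
grip_width: 0.002
```

```bash
python3 go.py .540 -.134 .244
```

```text
t 10.67 pos [ 0.5395 -0.1293  0.2683] yang 5.2 shift [-0.0047  0.0001  0.0243] F [-0.3  0.   0.6] grip 0.002 q [-0.34  0.26  0.6   1.87 -0.16  1.07  0.42]
```

Emit:
step_arm:
  increments:
    - {"tx":-0.003,"ty":0,"tz":0.008,"spin":0,"claw":0}
    - {"tx":-0.003,"ty":0,"tz":0.016,"spin":0,"claw":0}
    - {"tx":-0.003,"ty":0,"tz":0.021,"spin":0,"claw":0}
    - {"tx":-0.003,"ty":0,"tz":0.024,"spin":0,"claw":0}
    - {"tx":-0.003,"ty":0,"tz":0.024,"spin":0,"claw":0}

```text
time: 11.08
position: [0.5419, -0.1354, 0.2485]
tool_rot: [2.12, 2.314, 0.003]
ft_force: [-2.1, -0.1, 11.9]
grip_width: 0.004
```

11.9 N exceeds the spring force and the tip is at 66 mm, so blue is fully down. Next is yellow.

Emit:
step_arm:
  increments:
    - {"tx":0,"ty":0,"tz":-0.015,"spin":0,"claw":0}
    - {"tx":0,"ty":0,"tz":-0.035,"spin":0,"claw":0}
    - {"tx":-0.03,"ty":0,"tz":-0.035,"spin":0,"claw":0}
    - {"tx":-0.065,"ty":0,"tz":-0.035,"spin":0,"claw":0}
    - {"tx":-0.099,"ty":-0.001,"tz":-0.035,"spin":0,"claw":0}
    - {"tx":-0.099,"ty":-0.001,"tz":-0.035,"spin":0,"claw":0}
    - {"tx":-0.099,"ty":-0.001,"tz":-0.025,"spin":0,"claw":0}
    - {"tx":-0.099,"ty":-0.001,"tz":-0.025,"spin":0,"claw":0}

```text
time: 11.75
position: [0.5478, -0.2323, 0.2687]
tool_rot: [-2.119, -2.315, 0.001]
ft_force: [-0.2, 0.3, -0.3]
grip_width: 0.005
```

```bash
python3 go.py .5485 -.232 .244
```

```text
t 11.75 pos [ 0.5478 -0.2323  0.2687] yang 5.1 shift [0.0002 0.0008 0.0247] F [-0.2  0.3 -0.3] grip 0.005 q [-0.17  0.35  0.64  1.77 -0.23  1.1   0.63]
```

Emit:
step_arm:
  increments:
    - {"tx":0,"ty":0,"tz":0.008,"spin":0,"claw":0}
    - {"tx":0,"ty":0,"tz":0.016,"spin":0,"claw":0}
    - {"tx":0,"ty":0,"tz":0.021,"spin":0,"claw":0}
    - {"tx":0,"ty":0,"tz":0.025,"spin":0,"claw":0}
    - {"tx":0,"ty":0,"tz":0.025,"spin":0,"claw":0}

```text
time: 12.17
position: [0.549, -0.2317, 0.2484]
tool_rot: [-2.117, -2.318, -0.004]
ft_force: [-6.3, 4.8, 19.9]
grip_width: 0.003
```

Emit:
step_arm:
  increments:
    - {"tx":0,"ty":0,"tz":-0.015,"spin":0,"claw":0}
    - {"tx":0,"ty":0,"tz":-0.035,"spin":0,"claw":0}
    - {"tx":0.03,"ty":0.018,"tz":-0.035,"spin":0,"claw":0}
    - {"tx":0.064,"ty":0.038,"tz":-0.035,"spin":0,"claw":0}
    - {"tx":0.097,"ty":0.0575,"tz":-0.035,"spin":0,"claw":0}
    - {"tx":0.097,"ty":0.0575,"tz":-0.035,"spin":0,"claw":0}
    - {"tx":0.097,"ty":0.0575,"tz":-0.025,"spin":0,"claw":0}
    - {"tx":0.097,"ty":0.0575,"tz":-0.025,"spin":0,"claw":0}

```text
time: 12.83
position: [0.5962, -0.1302, 0.2683]
tool_rot: [-2.117, -2.318, 0.004]
ft_force: [-1.3, 0.0, 0.5]
grip_width: 0.009
```

```bash
python3 go.py .598 -.130 .244
```

```text
t 12.83 pos [ 0.5962 -0.1302  0.2683] yang 5.2 shift [-0.      0.0019  0.0243] F [-1.3  0.   0.5] grip 0.009 q [-0.31  0.38  0.59  1.73 -0.23  1.11  0.44]
```

Emit:
step_arm:
  increments:
    - {"tx":0,"ty":0.001,"tz":0.008,"spin":0,"claw":0}
    - {"tx":0,"ty":0.001,"tz":0.016,"spin":0,"claw":0}
    - {"tx":0,"ty":0.001,"tz":0.021,"spin":0,"claw":0}
    - {"tx":0,"ty":0.001,"tz":0.025,"spin":0,"claw":0}
    - {"tx":0,"ty":0.001,"tz":0.025,"spin":0,"claw":0}

```text
time: 13.25
position: [0.5979, -0.1326, 0.2485]
tool_rot: [-2.122, -2.316, -0.001]
ft_force: [-6.4, 0.9, 18.5]
grip_width: 0.007
```

Emit:
step_arm:
  increments:
    - {"tx":0,"ty":0,"tz":-0.015,"spin":0,"claw":0}
    - {"tx":0,"ty":0,"tz":-0.035,"spin":0,"claw":0}
    - {"tx":-0.022,"ty":-0.027,"tz":-0.035,"spin":0,"claw":0}
    - {"tx":-0.048,"ty":-0.058,"tz":-0.035,"spin":0,"claw":0}
    - {"tx":-0.048,"ty":-0.058,"tz":-0.035,"spin":0,"claw":0}
    - {"tx":-0.048,"ty":-0.058,"tz":-0.025,"spin":0,"claw":0}
    - {"tx":-0.048,"ty":-0.058,"tz":-0.025,"spin":0,"claw":0}

```text
time: 13.83
position: [0.5437, -0.1838, 0.2688]
tool_rot: [-2.12, -2.315, 0.001]
ft_force: [-0.3, 1.1, -1.1]
grip_width: 0.008
```

```bash
python3 go.py .544 -.184 .244
```

```text
t 13.83 pos [ 0.5437 -0.1838  0.2688] yang 5.0 shift [-0.0003  0.0004  0.0248] F [-0.3  1.1 -1.1] grip 0.008 q [-0.26  0.3   0.63  1.82 -0.2   1.08  0.53]
```

Emit:
step_arm:
  increments:
    - {"tx":0,"ty":0,"tz":0.008,"spin":0,"claw":0}
    - {"tx":0,"ty":0,"tz":0.016,"spin":0,"claw":0}
    - {"tx":0,"ty":0,"tz":0.021,"spin":0,"claw":0}
    - {"tx":0,"ty":0,"tz":0.025,"spin":0,"claw":0}
    - {"tx":0,"ty":0,"tz":0.025,"spin":0,"claw":0}

```text
time: 14.25
position: [0.5455, -0.1832, 0.2484]
tool_rot: [-2.118, -2.318, -0.003]
ft_force: [-6.2, 3.9, 22.2]
grip_width: 0.006
```

Emit:
step_arm:
  increments:
    - {"tx":0,"ty":0,"tz":-0.03,"spin":0,"claw":0}
    - {"tx":-0.015,"ty":0.01,"tz":-0.06,"spin":0,"claw":0}
    - {"tx":-0.04,"ty":0.02,"tz":-0.09,"spin":0,"claw":0}
    - {"tx":-0.06,"ty":0.03,"tz":-0.12,"spin":0,"claw":0}
    - {"tx":-0.07,"ty":0.03,"tz":-0.137,"spin":0,"claw":0}
    - {"tx":-0.07,"ty":0.03,"tz":-0.137,"spin":0,"claw":0}

```text
time: 14.75
position: [0.5817, -0.2541, 0.3866]
tool_rot: [2.118, 2.31, 0.001]
ft_force: [0.2, -1.1, -0.6]
grip_width: 0.005
```

```bash
python3 go.py .57 -.055 .35;python3 - <<'E'
from h import *
im=imaging.get_image("wrist")
A=cv2.resize(im[0:230,150:430],(560,460));t=imaging.get_image("top")
cv2.imwrite("pics/w6.png",np.hstack([A,cv2.resize(t[120:240,130:190],(230,460))]))
E
```

```text
t 14.75 pos [ 0.5817 -0.2541  0.3866] yang 5.0 shift [0.1995 0.0054 0.0356] F [ 0.2 -1.1 -0.6] grip 0.005 q [-0.16  0.34  0.67  1.54 -0.21  1.33  0.62]
```

View pics/w6.png

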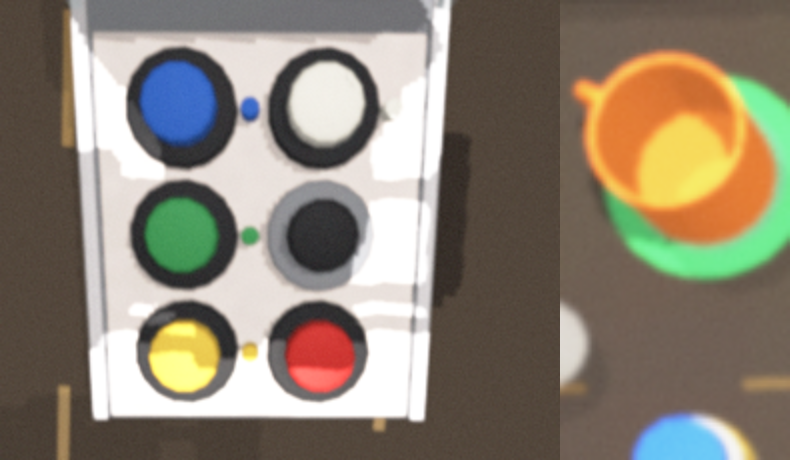

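All keys are up, the jug is on the mat, and the cover is still open. Going over the ridge to its +y side.

Emit:
step_arm:
  increments:
    - {"tx":0.035,"ty":0,"tz":0,"spin":0,"claw":0}
    - {"tx":0.075,"ty":0,"tz":0,"spin":0,"claw":0}
    - {"tx":0.115,"ty":0.002,"tz":0,"spin":0,"claw":0}
    - {"tx":0.155,"ty":0.003,"tz":0,"spin":0,"claw":0}
    - {"tx":0.19,"ty":0.003,"tz":0.01,"spin":0,"claw":0}
    - {"tx":0.204,"ty":0.003,"tz":0.035,"spin":0,"claw":0}
    - {"tx":0.204,"ty":0.003,"tz":0.05,"spin":0,"claw":0}
    - {"tx":0.204,"ty":0.003,"tz":0.05,"spin":0,"claw":0}

```text
time: 15.52
position: [0.5632, -0.0435, 0.3273]
tool_rot: [-2.108, -2.319, 0.01]
ft_force: [-0.6, -0.8, 0.3]
grip_width: 0.005
```

```bash
python3 go.py .566 -.053 .282;python3 - <<'E'
from h import *
p=imaging.camera_params("scene");im=imaging.get_image("scene")
q=proj(p,[[.566,-.053,.1]]);print(q)
cv2.imwrite("pics/s7.png",cv2.resize(im[150:310,170:390],None,fx=3,fy=3,interpolation=cv2.INTER_CUBIC))
E
```

```text
t 15.52 pos [ 0.5632 -0.0435  0.3273] yang 5.4 shift [-0.0097  0.0023  0.0452] F [-0.6 -0.8  0.3] grip 0.005 q [-0.47  0.21  0.56  1.78 -0.12  1.19  0.23]
[[274.43823867 223.95057664]]
```

View pics/s7.png

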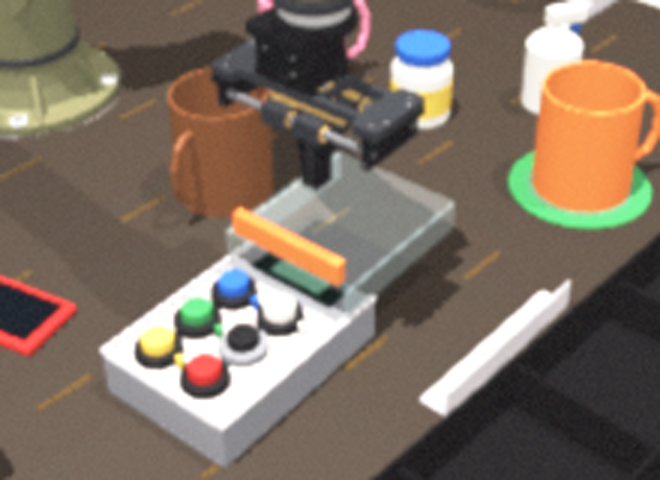

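The fingertip (317,185) hangs behind the ridge (290,245), over the clear plate. Descending, then pushing shut.

Emit:
step_arm:
  increments:
    - {"tx":0,"ty":0,"tz":0.025,"spin":0,"claw":0}
    - {"tx":0,"ty":0,"tz":0.044,"spin":0,"claw":0}
    - {"tx":-0.005,"ty":0,"tz":0.044,"spin":0,"claw":0}
    - {"tx":-0.018,"ty":0,"tz":0.044,"spin":0,"claw":0}
    - {"tx":-0.032,"ty":0,"tz":0.044,"spin":0,"claw":0}
    - {"tx":-0.05,"ty":0,"tz":0.044,"spin":0,"claw":0}
    - {"tx":-0.068,"ty":0,"tz":0.044,"spin":0,"claw":0}
    - {"tx":-0.086,"ty":0,"tz":0.044,"spin":0,"claw":0}

```text
time: 16.23
position: [0.5731, -0.1332, 0.2896]
tool_rot: [-2.119, -2.317, -0.002]
ft_force: [-0.9, 3.9, -1.6]
grip_width: 0.006
```

```bash
python3 go.py .58 -.245 .282
```

```text
t 16.23 pos [ 0.5731 -0.1332  0.2896] yang 5.1 shift [-0.112  -0.0031  0.0073] F [-0.9  3.9 -1.6] grip 0.006 q [-0.32  0.31  0.6   1.77 -0.19  1.13  0.43]
```

Emit:
step_arm:
  increments:
    - {"tx":-0.01,"ty":0,"tz":0.004,"spin":0,"claw":0}
    - {"tx":-0.026,"ty":0,"tz":0.007,"spin":0,"claw":0}
    - {"tx":-0.044,"ty":0,"tz":0.007,"spin":0,"claw":0}
    - {"tx":-0.062,"ty":0,"tz":0.007,"spin":0,"claw":0}
    - {"tx":-0.078,"ty":0,"tz":0.007,"spin":0,"claw":0}
    - {"tx":-0.09,"ty":0,"tz":0.007,"spin":0,"claw":0}
    - {"tx":-0.098,"ty":0,"tz":0.007,"spin":0,"claw":0}
    - {"tx":-0.098,"ty":0,"tz":0.007,"spin":0,"claw":0}

```text
time: 16.9
position: [0.5818, -0.2328, 0.2823]
tool_rot: [2.122, 2.315, -0.001]
ft_force: [0.0, -0.1, -0.2]
grip_width: 0.008
```

Emit:
step_arm:
  increments:
    - {"tx":-0.004,"ty":0,"tz":0,"spin":0,"claw":0}
    - {"tx":-0.007,"ty":0,"tz":0,"spin":0,"claw":0}
    - {"tx":-0.01,"ty":0,"tz":0,"spin":0,"claw":0}
    - {"tx":-0.01,"ty":0,"tz":0,"spin":0,"claw":0}

```text
time: 17.23
position: [0.5828, -0.2407, 0.2819]
tool_rot: [2.12, 2.318, 0.0]
ft_force: [-1.1, 1.4, 1.5]
grip_width: -0.0
```

Emit:
step_arm:
  increments:
    - {"tx":-0.003,"ty":0,"tz":0,"spin":0,"claw":0}
    - {"tx":-0.006,"ty":0,"tz":0,"spin":0,"claw":0}
    - {"tx":-0.008,"ty":0,"tz":0,"spin":0,"claw":0}
    - {"tx":-0.008,"ty":0,"tz":0,"spin":0,"claw":0}

```text
time: 17.57
position: [0.5837, -0.2454, 0.2817]
tool_rot: [-2.113, -2.316, -0.006]
ft_force: [-4.4, 9.7, 7.1]
grip_width: 0.008
```

It is at the stop (9.7 N against 2.5 N for sliding). Backing off, rising clear and checking.

Emit:
step_arm:
  increments:
    - {"tx":0.01,"ty":0,"tz":0,"spin":0,"claw":0}
    - {"tx":0.02,"ty":0,"tz":-0.01,"spin":0,"claw":0}
    - {"tx":0.02,"ty":0,"tz":-0.045,"spin":0,"claw":0}
    - {"tx":0,"ty":0,"tz":-0.08,"spin":0,"claw":0}
    - {"tx":-0.03,"ty":0,"tz":-0.11,"spin":0,"claw":0}
    - {"tx":-0.04,"ty":0,"tz":-0.12,"spin":0,"claw":0}
    - {"tx":-0.04,"ty":0,"tz":-0.12,"spin":0,"claw":0}
    - {"tx":-0.04,"ty":0,"tz":-0.12,"spin":0,"claw":0}

```text
time: 18.23
position: [0.5868, -0.2891, 0.4026]
tool_rot: [2.121, 2.315, 0.001]
ft_force: [-0.8, 0.4, -0.5]
grip_width: 0.004
```

```bash
python3 go.py .58 -.245 .282;python3 - <<'E'
from h import *
im=imaging.get_image("wrist");p=imaging.camera_params("wrist")
print(proj(p,[[.582,-.2573,.113]]))
m,l,c=comps(im,(6,180,120),(22,255,255),60);print([(a,ct,ray(p,ct,.11)) for i,a,ct in c])
s=imaging.get_image("scene")
cv2.imwrite("pics/f8.png",np.hstack([cv2.resize(s[150:320,170:400],(520,385)),cv2.resize(im[0:330,150:390],(280,385))]))
E
```

```text
t 18.23 pos [ 0.5868 -0.2891  0.4026] yang 5.0 shift [ 0.0446 -0.0031  0.1205] F [-0.8  0.4 -0.5] grip 0.004 q [-0.09  0.38  0.67  1.47 -0.23  1.38  0.68]
[[276.60125121 172.25759048]]
[(np.int32(1304), array([273.5, 171.8]), array([[ 0.5795592 , -0.25757351]]))]
```

View pics/f8.png

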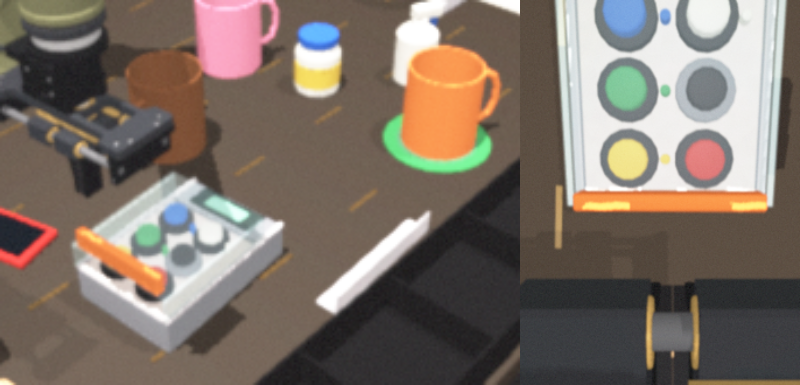

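The ridge is at (670,202), flush with the box end. It measures y = -0.2576 against about -0.257 expected when shut. The jug is on the mat, all keys are up, and the arm is clear.

```bash
python3 -c "
from bench import workorder
print(workorder.close_job())"
```

```text
the job is handed in; nothing more can be done
None
```

I finished the job and handed it in at 18.2 s of the 72 s allowed; no verdict was reported.

- **Jug:** I gripped the orange jug by its wall, slid it onto the green mat and let go. A blurry top view put it about 4 mm from the mat's centre. In the last picture it stands upright on the mat.
- **Cover:** I pushed it open until the force rose to 14 N, then shut until it rose to 9.7 N. Sliding alone takes about 2.5 N, so I took both as the stops. Afterwards the ridge measured within about 1 mm of its shut position.
- **Keys:** Blue, yellow, white and green were pressed one at a time, in that order. Each press reached 12–22 N with the fingertip about 66 mm above the bench, which is the fully-down height. All six keys show up in the last pictures, and I never touched red or black.

**Not checked directly:** I couldn't read the height of the tell-tale pins in the pictures, so that they are down rests on the press force and depth. The first top-view positions were about 4 mm off the closer wrist-camera views, so I used values between the two. I saw no sign that anything else was moved, but I did not measure the other objects.

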